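# Open the safety cap of a canister held in the bench cradle

### The job

Carry the small grey canister upright by its handle (never by its cap), stand it fully down in the wooden bench cradle and let go of it. Then open its safety cap - press the cap firmly down and keep it pressed while turning it a little less than a quarter turn anticlockwise - lift it off with the canister staying in the cradle, and set it (do not drop it) right way up on the bench top beside the cradle. Leave the other things on the bench where they are.

Things in the scene. Friction and masses are not known exactly. Their poses are not given: they have to be found in the camera images.
- canister: Loose grey plastic canister, body 150 (x) x 70 (y) x 80 mm high, about 0.4 kg, standing upright. Origin: centre of its underside; z up. On its top towards -x is a carrying handle; towards +x, at x = 54, y = 0, the neck with the black safety cap. It balances (with cap) at about x = -9 mm.
- canister_handle (a point): Centre of the canister's handle bar: x = -16, y = 0, z = 105 mm in the canister's frame. The bar runs along the canister's x: 48 long, 14 wide (y), 14 high (z 98 to 112), a leg at each end, 18 mm of free space between it and the body's top (z 80). Pinch it across y from above. Its near end is 25 mm from the cap's side.
- canister_neck (a point): Top of the neck's flange, on the neck's axis: x = 54, y = 0, z = 104 mm in the canister's frame. The cap's two inner lugs lock below this flange. From the locked position the cap must be turned 55 to 85 degrees (70 is best; an end stop lies just beyond) anticlockwise seen from above; then it is free and is lifted straight up, 15 mm to be clear of the neck.
- cap: Loose black ribbed safety cap on the neck: cylinder 42 mm across, 47 mm high, 40 g, hollow below. Origin: centre of its lower rim; z up. Locked, its origin is at z = 91 mm in the canister's frame, its x along the canister's x (either way).
- cap_top (a point): Centre of the cap's top, 47 mm above its origin. The cap rests on a spring: it yields from 8 N, 1 N more per mm, and goes down 9 mm at most. Unpressed it turns only a few degrees. Held 6 to 8 mm down (14 to 16 N) it can be turned; it must stay down for the first 40 degrees at least, to pass a locking tooth.
- cradle: Fixed wooden bench cradle: four low cleats, 12 mm wide, 20 mm high, round a pocket 156 (x) x 76 mm (y) whose bottom is the bench top; outside 180 x 100 mm. Origin: centre of the pocket at bench level; z up. The canister fits with its long side along the cradle's x, either way round, 3 mm play each side, underside at z = 0 when fully down; the cleats keep it from turning.
- offcut_2: Bystander: small wooden offcut, 42 x 70 x 20 mm, lying. Origin: centre of its underside.
- soap_box: Bystander: small white carton, 55 x 85 x 30 mm, lying. Origin: centre of its underside.
- glue_bottle: Bystander: amber glue bottle, 54 across, 160 high, mm. Origin: centre of its underside.
- thinner_bottle: Bystander: dark round bottle with a wide cap, 68 across, 170 high, mm. Origin: centre of its underside.
- screw_jar: Bystander: jar of screws, 68 across, 95 high, mm. Origin: centre of its underside.
Mind the look-alikes: they are no part of the job. There is more than one size of the cap; the one meant has the size given above.

How it is judged:
On the way, in this order (a step that is already met when the one before it is completed fails the run):
1. the canister stands fully down in the cradle, cap still on, and the fingers have let go of it (x of canister in the frame of cradle between -0.009 and 0.009 m and y of canister in the frame of cradle between -0.009 and 0.009 m and height (world z) of canister below 0.006 m and angle between canister's own z axis and vertical below 0.06 rad and angle between the x axis of canister and the x axis of cradle, either way round below 0.12 rad and distance between cap and canister_neck below 0.018 m and contact force between the fingers and canister below 0.1 N and contact force between the fingers and cap below 0.1 N), for 0.2 s.
2. the cap is lifted clear of the neck while the canister stays in the cradle (x of canister in the frame of cradle between -0.009 and 0.009 m and y of canister in the frame of cradle between -0.009 and 0.009 m and height (world z) of canister below 0.006 m and angle between canister's own z axis and vertical below 0.06 rad and angle between the x axis of canister and the x axis of cradle, either way round below 0.12 rad and z of cap in the frame of canister above 0.11 m), for 0.1 s.
At the end, for the whole second after the job is handed in: The canister stands fully down in the cradle (centre within 9 mm, underside within 6 mm of the bench, within 0.12 rad of the cradle's direction), and the cap stands right way up (within 0.1 rad) with its rim on the bench top (within 4 mm); both at rest and released (x of canister in the frame of cradle between -0.009 and 0.009 m and y of canister in the frame of cradle between -0.009 and 0.009 m and height (world z) of canister below 0.006 m and angle between canister's own z axis and vertical below 0.06 rad and angle between the x axis of canister and the x axis of cradle, either way round below 0.12 rad and height (world z) of cap below 0.004 m and angle between cap's own z axis and vertical below 0.1 rad and linear speed of each of cap, canister below 0.02 m/s); the robot touches nothing.
It fails at once if the canister is lifted by its cap (fingers press on the cap while the canister is over 15 mm up) (contact force between the fingers and cap above 2 N and height (world z) of canister above 0.015 m).
It fails at once if the canister is tipped by more than 0.4 rad (angle between canister's own z axis and vertical above 0.4 rad).
It fails at once if the cap is dropped (moves faster than 0.9 m/s without the fingers on it while off the canister) (linear speed of cap above 0.9 m/s and contact force between the fingers and cap below 0.1 N and distance between cap and canister_neck above 0.03 m).
It fails at once if another thing on the bench is moved by more than 30 mm (distance of any of offcut_2, soap_box, glue_bottle, thinner_bottle, screw_jar from where it was at the start of the episode above 0.03 m).
It also fails if it takes over 70 s, if anything falls off the work surface, if the arm or the gripper's body presses on something with over 40 N, if the wrist force passes 120 N, or if a joint passes its speed limit or range.

### The arm

A 6-joint arm with a two-finger parallel gripper is mounted at the origin on the work surface; the furniture and walls round the work are solid. World frame = base frame: x ahead of the robot, y to its left, z up, the work surface at z = 0. Lengths are in m, angles in rad, forces in N, time in s.
With the tool pointing down it reaches from about 0.325 to 0.85 m from the base axis. Payload 4.4 kg.
Tool frame: the origin (TCP) lies on the mounting face of the last link; the fingertips stand 199 mm ahead of it and the grasp point (between the pads) lies 180 mm ahead of it (ctrl.hold_point_z is the distance from the TCP to the grasp point, in m); z points along the fingers, y is the direction in which the jaws open and shut (so a half turn about z gives the same grasp; the last joint's range is limited). The gripper opens to 94 mm and grips with 3 to 60 N. Pads are 16 mm wide; open, the fingers measure 119 mm over their backs; the gripper's body (75 mm by 177 mm) begins 78 mm behind the grasp point.
Start: joints at [1.091, 0.207, 1.542, -0, 1.393, -0.15], TCP at [0.186, 0.544, 0.405] pointing down, gripper open.
Joint ranges: [-2.73, 2.73], [-0.86, 2.22], [0.23, 2.46], [-1.11, 4.25], [0.08, 2.63], [-2.82, 2.82]. Speed limits (rad/s): [2.79, 2.79, 3.14, 3.14, 3.14, 3.14].

### API

Orientations are given as [roll, pitch, yaw] about the fixed x, y, z axes, in that order (R = Rz(yaw) Ry(pitch) Rx(roll)).
In Python, from workcell import ctrl, vision, ticket, spotter gives the robot as it stands.
- The arm moves only by the shell command python3 -m jog 'ROWS' [FORCE]. ROWS is JSON, a list of rows, each a list of 3 entries, a list of its own where there are three numbers: the shift along the tool's x, y, z in m, then the turn, a rotation vector about the tool's x, y, z in rad, then the opening, from 0 (shut) to 1 (fully open). In form: [[[tx, ty, tz], [ax, ay, az], fingers], ...]. A call has 1 to 5 rows; each row shifts and turns the commanded pose from where the row before left it, along the tool's axes as they then stand; what a row does not reach is not made up. A row lasts 1/10 s, in which the tool goes at most 50 mm and 8.59 degrees, less where a joint would pass 70% of its speed; a pose out of reach is approached as far as the arm can. A call is refused whole if a number of a shift passes 0.05 or a number of a turn 0.15, either way. A call with a gripper value outside its range is refused whole. The fingers move at their own pace and stop on an object; FORCE is the grip in N (left out, the last holds). Time passes only in rows, so rows that do not move let the fingers close. It gives the time, the measured TCP pose, the force and the opening at its end, in the units of the state.
- ctrl.state(): the state, without advancing time (a new reading comes with each control period).
- vision.grab_frame(name): name is "scene" or "top" or "wrist"; returns a dict with "frame" (480x640x3 uint8, red, green, blue), "camera_matrix" (3x3 intrinsics, pixels), "pose" (4x4, takes a point from camera to world coordinates). Camera axes: x right, y up, looking along -z (the intrinsics and any distortion apply to the point x, -y, -z); pixel columns grow to the right and rows downward; lengths in m; the calibration is good to about 2 mm. A picture is of the moment at which its call begins. There is no depth.
- ticket.hand_in(): hands the job in, once; it reports no verdict.
Trained networks look in the newest picture that a camera, given by its name, has taken for a name from the list of things; names that differ only in an ending like _2 or _b are one class to them, and where a whole thing is asked for, a point or a joint stands for the part that bears it (a point fixed in the world has none). Each returns a list of dicts, best first, with "conf" (0 to 1); they miss things now and then, are a little off and sometimes report something else, mostly with a low value. They report only what shows in the picture. A call takes as long as a camera call. They do not tell look-alikes from the thing itself.
- spotter.look_for(camera, query): "xyz" ([x, y, z] in m, in the coordinates of the camera as it stood for that picture, good to about 4 mm: the middle of the surface that is visible of it).
The state is a dict: "time": time; "joint_pos": joint angles; "joint_vel": joint speeds; "tau": joint torques, N m; "tcp_pos": TCP position; "tcp_rot": TCP orientation; "wrist_force": force on the tool from outside, world axes, zero at the start; "torque": the same for the moment, N m; "finger_gap": finger opening in m.
Only numpy, scipy, OpenCV 4.12 (cv2) and the standard library are available. Lean on these libraries where they do the work, as an engineer would, in place of code of your own. Each camera call takes 0.05 s, during which the arm holds its last target.

## Working session

There is one attempt and no reset: what is moved stays moved. The work goes in short steps, Python scripts to look and compute and a shell command to move; the robot and the scene stay as the last step left them, time stands still between calls to the robot, and variables do not carry over. Pictures are saved under pics/ and viewed, and the job is handed in when it is done.

```bash
ls; mkdir -p pics
python3 - <<'E'
from workcell import ctrl, vision, ticket, spotter
import cv2,numpy as np
print(ctrl.state(), ctrl.hold_point_z)
for n in ["scene","top"]:
    f=vision.grab_frame(n); cv2.imwrite(f"pics/{n}0.png",f["frame"][:,:,::-1]); P=f["pose"]; print(n,P.round(3).tolist(),f["camera_matrix"].round(1).tolist(),f.keys())
    for q in ["canister","canister_handle","cap","cap_top","canister_neck","cradle","offcut_2","soap_box","glue_bottle","thinner_bottle","screw_jar"]:
        for d in spotter.look_for(n,q):
            p=P@np.append(d["xyz"],1); print(q,round(d["conf"],2),p[:3].round(3))
print(ctrl.state()["time"])
E
```

```text
pics
{'time': 0.0, 'joint_pos': array([ 1.09047977e+00,  2.07432282e-01,  1.54291714e+00, -2.13079417e-05,
        1.39349559e+00, -1.50507629e-01]), 'joint_vel': array([-1.95569039e-03, -3.97687005e-04,  2.33031324e-04,  1.50460581e-03,
       -5.29936999e-04,  8.29547062e-05]), 'tau': array([ 2.10108351e-04, -3.70882094e+01, -2.81417584e+01,  6.99017337e-02,
        3.62493005e-02, -1.60599188e-04]), 'tcp_pos': array([0.1860747 , 0.54368946, 0.40350079]), 'tcp_rot': array([-3.13936261e+00, -3.16990721e-04,  2.81178716e+00]), 'wrist_force': array([ 0.41880951, -1.04364534, -0.72913822]), 'torque': array([-0.01500733, -0.00868019, -0.00357309]), 'finger_gap': 0.09338798645941704} 0.1804
scene [[0.33, 0.714, -0.618, 0.026], [-0.944, 0.246, -0.221, -0.186], [-0.006, 0.656, 0.755, 0.752], [0.0, 0.0, 0.0, 1.0]] [[448.3, 0.0, 318.5], [0.0, 448.3, 231.6], [0.0, 0.0, 1.0]] dict_keys(['frame', 'camera_matrix', 'pose'])
canister 0.96 [ 0.481 -0.152  0.083]
canister_handle 0.74 [ 0.478 -0.147  0.075]
cap 0.93 [ 0.555 -0.151  0.129]
cap 0.93 [ 0.355 -0.174  0.062]
cap 0.63 [ 0.56  -0.256  0.059
[... 744 characters left out ...]
0.079]
cap 0.84 [ 0.572 -0.248  0.063]
cap 0.8 [ 0.37  -0.167  0.058]
cap 0.74 [ 0.567 -0.14   0.139]
cap_top 0.8 [ 0.367 -0.165  0.062]
cap_top 0.59 [ 0.565 -0.143  0.14 ]
cap_top 0.19 [0.431 0.247 0.091]
canister_neck 0.84 [ 0.503 -0.143  0.079]
cradle 0.96 [0.511 0.083 0.019]
offcut_2 0.88 [ 0.637 -0.043  0.017]
offcut_2 0.41 [ 0.502 -0.138  0.079]
soap_box 0.95 [ 0.695 -0.063  0.031]
glue_bottle 0.75 [0.665 0.051 0.11 ]
glue_bottle 0.72 [ 0.506 -0.14   0.079]
glue_bottle 0.68 [0.432 0.25  0.09 ]
thinner_bottle 0.58 [ 0.664 -0.198  0.129]
screw_jar 0.69 [0.428 0.251 0.091]
screw_jar 0.69 [ 0.692 -0.058  0.029]
screw_jar 0.26 [ 0.504 -0.14   0.077]
screw_jar 0.19 [ 0.664 -0.196  0.128]
1.2
```

View pics/scene0.png

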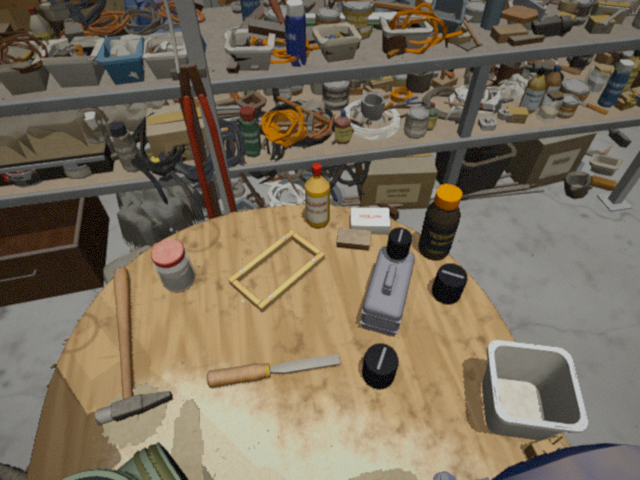

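View pics/top0.png

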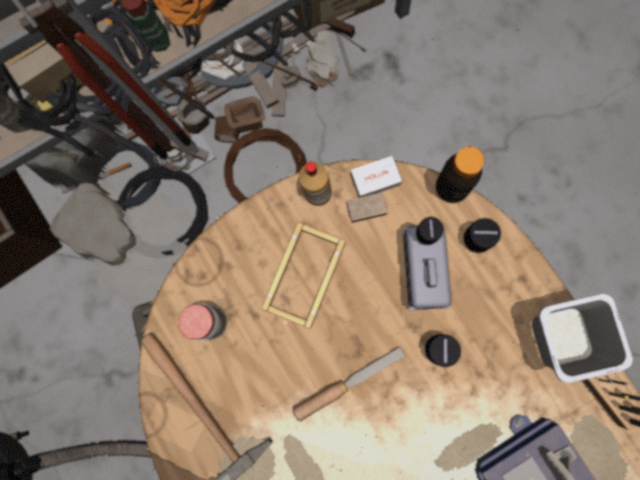

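The top picture shows the grey canister at about (428,265) with a black cap at (430,231) on its neck. Loose black caps stand on the bench at (443,350) and (482,235). The cradle is at (305,275). The cap on the neck is the one meant, because the locked cap belongs to the canister and the other two are loose and bigger. I'll confirm with an enlarged crop.

Run:
```python
import cv2,numpy as np
a=cv2.imread("pics/top0.png")
c=cv2.resize(a[205:375,385:515],None,fx=4,fy=4,interpolation=cv2.INTER_CUBIC)[:600]
c2=cv2.resize(a[215:335,255:355],None,fx=5,fy=5,interpolation=cv2.INTER_CUBIC)
cv2.imwrite("pics/can_crop.png",c); cv2.imwrite("pics/cradle_crop.png",c2)
```

```text
(no output)
```

View pics/can_crop.png

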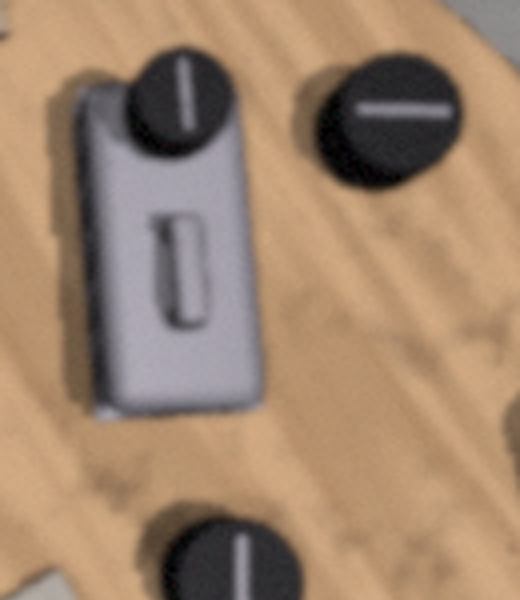

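View pics/cradle_crop.png

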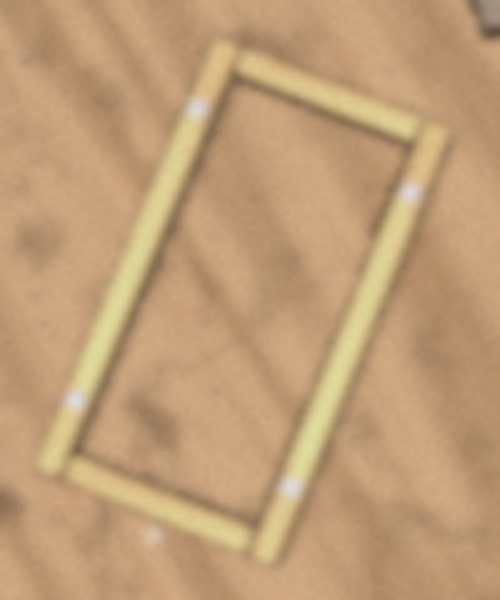

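The crop shows the cap on the canister, centred at crop (186,92), is clearly smaller than the two loose ones at (390,110) and (235,575). So the cap on the neck is the one meant. The cradle's outer corners show cleanly. Next I'll compute the poses.

```bash
cat > h.py <<'E'
from workcell import ctrl, vision, ticket, spotter
import cv2,numpy as np
def ray(P,K,u,v,z):
    d=np.array([(u-K[0,2])/K[0,0],-(v-K[1,2])/K[1,1],-1.]); d=P[:3,:3]@d; o=P[:3,3]
    return o+d*(z-o[2])/d[2]
def proj(P,K,p):
    c=np.linalg.inv(P)@np.append(p,1); return np.array([K[0,0]*c[0]/-c[2]+K[0,2], K[1,1]*-c[1]/-c[2]+K[1,2]])
E
python3 - <<'E'
from h import *
f=vision.grab_frame("top"); P,K=f["pose"],f["camera_matrix"]
g=lambda c,s,o,z: ray(P,K,(c[0]+.5)/s-.5+o[0],(c[1]+.5)/s-.5+o[1],z)
cr=[g(c,5,(255,215),.02) for c in [(222,42),(447,130),(270,563),(40,470)]]
for c in cr: print(c.round(4))
m=np.mean(cr,0); print("cradle c",m.round(4))
d=(cr[0]+cr[1]-cr[2]-cr[3])/2; print("len",np.linalg.norm(d),"wid",np.linalg.norm(cr[0]-cr[1]),"yaw",np.arctan2(d[1],d[0]))
for n,c,z in [("cap",(186,92),.138),("h",(190,268),.112),("htop",(188,215),.112),("hbot",(192,322),.112),("L1",(86,150),.08),("R1",(241,150),.08),("L2",(108,380),.08),("R2",(262,380),.08),("bot",(183,408),.08)]:
    print(n,g(c,4,(385,205),z).round(4))
E
```

```text
[0.6127 0.0863 0.02  ]
[0.5754 0.0009 0.02  ]
[0.4141 0.0716 0.02  ]
[0.451  0.1576 0.02  ]
cradle c [0.5133 0.0791 0.02  ]
len 0.17638314302551886 wid 0.09324899690213015 yaw -0.41421992708155114
cap [ 0.5714 -0.1466  0.138 ]
h [ 0.5006 -0.1481  0.112 ]
htop [ 0.5233 -0.1485  0.112 ]
hbot [ 0.4777 -0.1476  0.112 ]
L1 [ 0.5582 -0.1102  0.08  ]
R1 [ 0.5559 -0.1784  0.08  ]
L2 [ 0.4562 -0.1147  0.08  ]
R2 [ 0.4543 -0.1812  0.08  ]
bot [ 0.4432 -0.1465  0.08  ]
```

```bash
cat >> h.py <<'E'
from scipy.spatial.transform import Rotation as R
def to(x,y,zg,yaw):
    """tool-frame turn and (after the turn) shift to put grasp point at x,y,zg, tool down, yaw"""
    s=ctrl.state(); p=s["tcp_pos"]; R0=R.from_euler("xyz",s["tcp_rot"]); T=R.from_euler("xyz",[np.pi,0,yaw])
    print("t",round(s["time"],2),"tcp",p.round(4),"rot",s["tcp_rot"].round(4),"j",s["joint_pos"].round(2),"gap",round(s["finger_gap"],4),"F",s["wrist_force"].round(1))
    print(" turn",(R0.inv()*T).as_rotvec().round(4)," shift after turn",T.inv().apply(np.array([x,y,zg+ctrl.hold_point_z])-p).round(4))
E
python3 - <<'E'
from h import *
to(.5006,-.148,.22,3.177)
E
```

```text
t 1.25 tcp [0.1862 0.544  0.4046] rot [-3.1416 -0.      2.8118] j [ 1.09  0.21  1.54  0.    1.39 -0.15] gap 0.0937 F [-0.4 -0.4 -0.2]
 turn [-0.     -0.     -0.3652]  shift after turn [-0.2897 -0.7027  0.0042]
```

```bash
python3 -m jog '[[[0,0,0],[0,0,-0.122],1],[[0,0,0],[0,0,-0.122],1],[[0,0,0],[0,0,-0.121],1],[[-0.0193,-0.045,0],[0,0,0],1],[[-0.0193,-0.045,0],[0,0,0],1]]' 
python3 -m jog '[[[-0.0193,-0.045,0],[0,0,0],1],[[-0.0193,-0.045,0],[0,0,0],1],[[-0.0193,-0.045,0],[0,0,0],1],[[-0.0193,-0.045,0],[0,0,0],1],[[-0.0193,-0.045,0],[0,0,0],1]]' 
python3 -m jog '[[[-0.0193,-0.045,0],[0,0,0],1],[[-0.0193,-0.045,0],[0,0,0],1],[[-0.0193,-0.045,0],[0,0,0],1],[[-0.0193,-0.045,0],[0,0,0],1],[[-0.0193,-0.045,0],[0,0,0],1]]'
python3 - <<'E'
from h import *
to(.5006,-.148,.22,3.177)
E
```

```text
time: 1.75
tcp_pos: [0.2279, 0.4551, 0.4043]
tcp_rot: [-3.141, 0.0, -3.103]
wrist_force: [0.7, -1.0, -0.1]
finger_gap: 0.0939
time: 2.25
tcp_pos: [0.3326, 0.2322, 0.405]
tcp_rot: [3.141, 0.001, -3.106]
wrist_force: [1.0, 0.5, 0.6]
finger_gap: 0.094
time: 2.75
tcp_pos: [0.4371, 0.0104, 0.4051]
tcp_rot: [3.142, 0.001, -3.107]
wrist_force: [-0.1, 0.3, -0.1]
finger_gap: 0.0942
t 2.75 tcp [0.4371 0.0104 0.4051] rot [ 3.1416e+00  1.4000e-03 -3.1069e+00] j [-0.17 -0.1   1.86  0.    1.38 -1.78] gap 0.0942 F [-0.1  0.3 -0.1]
 turn [ 0.      0.0014 -0.0007]  shift after turn [-0.0579 -0.1606  0.0047]
```

```bash
python3 -m jog '[[[-0.017,-0.045,0],[0,0,0],1],[[-0.017,-0.045,0],[0,0,0],1],[[-0.015,-0.042,0],[0,0,0],1],[[0,0,0],[0,0,0],0.6],[[0,0,0],[0,0,0],0.6]]'
python3 - <<'E'
from h import *
to(.5006,-.148,.22,3.177)
f=vision.grab_frame("wrist"); cv2.imwrite("pics/w1.png",f["frame"][:,:,::-1])
np.savez("w1.npz",P=f["pose"],K=f["camera_matrix"]); print(f["pose"].round(3).tolist(),f["camera_matrix"].round(1).tolist())
E
```

```text
time: 3.25
tcp_pos: [0.4903, -0.1184, 0.4044]
tcp_rot: [3.141, -0.001, -3.109]
wrist_force: [-0.0, -0.4, 0.2]
finger_gap: 0.0814
t 3.25 tcp [ 0.4903 -0.1184  0.4044] rot [ 3.1406e+00 -8.0000e-04 -3.1086e+00] j [-0.41  0.06  1.71  0.    1.38 -2.01] gap 0.0814 F [-0.  -0.4  0.2]
 turn [ 0.001  -0.0008 -0.0024]  shift after turn [-0.0092 -0.0299  0.004 ]
[[-0.033, -0.968, -0.248, 0.419], [0.999, -0.032, -0.009, -0.12], [0.001, -0.248, 0.969, 0.385], [0.0, 0.0, 0.0, 1.0]] [[343.7, 0.0, 317.3], [0.0, 343.7, 232.6], [0.0, 0.0, 1.0]]
```

View pics/w1.png

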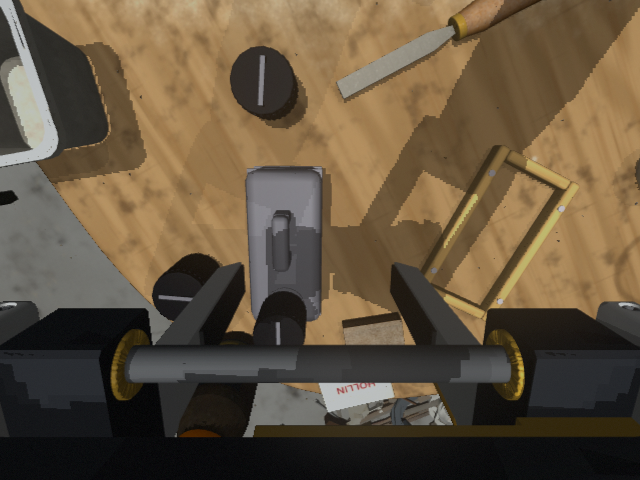

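Run:
```python
from h import *
w=np.load("w1.npz");P,K=w["P"],w["K"]
a=cv2.imread("pics/w1.png")
cv2.imwrite("pics/w1c.png",cv2.resize(a[150:350,220:350],None,fx=3,fy=3,interpolation=cv2.INTER_CUBIC))
cv2.imwrite("pics/w1d.png",cv2.resize(a[130:330,400:600],None,fx=3,fy=3,interpolation=cv2.INTER_CUBIC))
```

```text
(no output)
```

View pics/w1c.png

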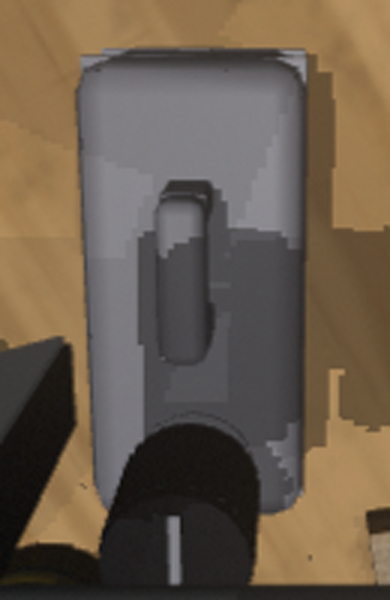

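View pics/w1d.png

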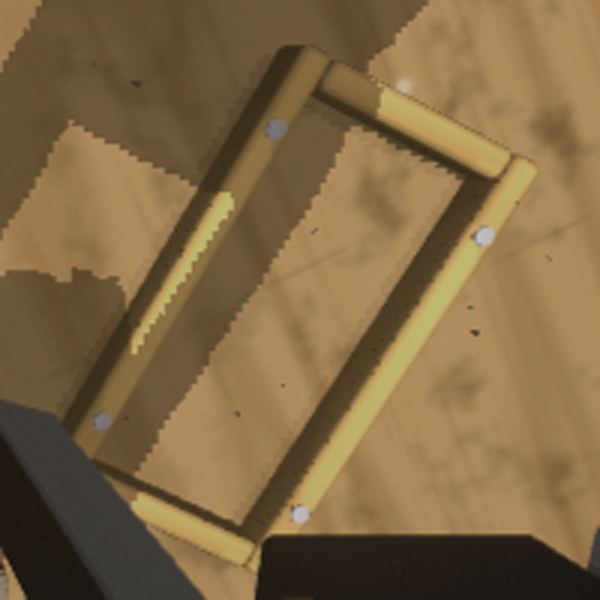

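Run:
```python
from h import *
w=np.load("w1.npz");Pw,Kw=w["P"],w["K"]
f=vision.grab_frame("top"); Pt,Kt=f["pose"],f["camera_matrix"]
def g(P,K,c,s,o,z): return ray(P,K,(c[0]+.5)/s-.5+o[0],(c[1]+.5)/s-.5+o[1],z)
for nm,P,K,s,o,pts in [("top",Pt,Kt,5,(255,215),[(198,108),(410,193),(290,487),(75,400)]),("wr",Pw,Kw,3,(400,130),[(484,236),(276,129),(102,421),(300,514)])]:
    q=[g(P,K,p,s,o,.02) for p in pts]
    if nm=="wr": pass
    m=np.mean(q,0); print(nm,"screws mean",m.round(4)); 
    for x in q: print("  ",x.round(4))
    i=np.array(q); 
    i=i[np.argsort(i[:,0])]; d=i[2:].mean(0)-i[:2].mean(0); print("   yaw",np.arctan2(d[1],d[0]).round(4),np.linalg.norm(d).round(4))
for n,c,z in [("h",(182,280),.112),("h0",(183,197),.112),("h1",(182,363),.112),("cap",(175,555),.138),("L1",(78,150),.08),("L2",(92,420),.08),("R1",(306,150),.08),("R2",(303,420),.08),("b",(190,62),.08)]:
    print(n,g(Pw,Kw,c,3,(220,150),z).round(4))
to(.5006,-.148,.22,3.177)
```

```text
top screws mean [0.5144 0.0799 0.02  ]
   [0.5872 0.096  0.02  ]
   [0.5516 0.0157 0.02  ]
   [0.442  0.0636 0.02  ]
   [0.4768 0.1442 0.02  ]
   yaw -0.4121 0.12
wr screws mean [0.5142 0.0806 0.02  ]
   [0.4768 0.1452 0.02  ]
   [0.4414 0.0643 0.02  ]
   [0.5517 0.0161 0.02  ]
   [0.5871 0.097  0.02  ]
   yaw -0.4118 0.1204
h [ 0.4988 -0.1478  0.112 ]
h0 [ 0.4754 -0.1477  0.112 ]
h1 [ 0.5231 -0.1476  0.112 ]
cap [ 0.5679 -0.1465  0.138 ]
L1 [ 0.4688 -0.1823  0.08  ]
L2 [ 0.5556 -0.1794  0.08  ]
R1 [ 0.4666 -0.1143  0.08  ]
R2 [ 0.5534 -0.1121  0.08  ]
b [ 0.4418 -0.1491  0.08  ]
t 3.35 tcp [ 0.4899 -0.1168  0.4044] rot [ 3.1408e+00 -7.0000e-04 -3.1056e+00] j [-0.41  0.05  1.71  0.    1.37 -2.01] gap 0.0734 F [-0.  -0.1  0.2]
 turn [ 0.0008 -0.0007  0.0006]  shift after turn [-0.0096 -0.0316  0.004 ]
```

Run:
```python
from h import *
to(.5045,-.1477,.15,np.pi+.028)
```

```text
t 3.35 tcp [ 0.4899 -0.1168  0.4044] rot [ 3.1408e+00 -7.0000e-04 -3.1056e+00] j [-0.41  0.05  1.71  0.    1.37 -2.01] gap 0.0734 F [-0.  -0.1  0.2]
 turn [ 0.0008 -0.0007  0.008 ]  shift after turn [-0.0137 -0.0313  0.074 ]
```

```bash
python3 -m jog '[[[-0.0137,-0.0313,0],[0,0,0.008],0.6],[[0,0,0.03],[0,0,0],0.6],[[0,0,0.03],[0,0,0],0.6],[[0,0,0.014],[0,0,0],0.6],[[0,0,0],[0,0,0],0.6]]'
python3 - <<'E'
from h import *
to(.5045,-.1477,.106,np.pi+.028)
E
```

```text
time: 3.85
tcp_pos: [0.5039, -0.1467, 0.3284]
tcp_rot: [3.139, -0.005, -3.113]
wrist_force: [0.3, -0.4, -0.8]
finger_gap: 0.0564
t 3.85 tcp [ 0.5039 -0.1467  0.3284] rot [ 3.1389 -0.0049 -3.1125] j [-0.45  0.18  1.74  0.    1.23 -2.05] gap 0.0564 F [ 0.3 -0.4 -0.8]
 turn [ 0.0027 -0.0049  0.0011]  shift after turn [-0.0005 -0.001   0.042 ]
```

```bash
python3 -m jog '[[[0,-0.001,0.02],[0,0,0],0.6],[[0,0,0.015],[0,0,0],0.6],[[0,0,0.007],[0,0,0],0.6],[[0,0,0],[0,0,0],0.6],[[0,0,0],[0,0,0],0.6]]'
python3 - <<'E'
from h import *
to(.5045,-.1477,.106,np.pi+.028)
f=vision.grab_frame("scene"); cv2.imwrite("pics/s1.png",cv2.resize(f["frame"][200:380,300:500,::-1],None,fx=3,fy=3))
E
```

```text
time: 4.35
tcp_pos: [0.5056, -0.1495, 0.2899]
tcp_rot: [-3.141, 0.002, -3.114]
wrist_force: [0.3, -0.3, 0.0]
finger_gap: 0.0564
t 4.35 tcp [ 0.5056 -0.1495  0.2899] rot [-3.1407e+00  1.8000e-03 -3.1139e+00] j [-0.45  0.23  1.77  0.    1.14 -2.05] gap 0.0564 F [ 0.3 -0.3  0. ]
 turn [-0.0009  0.0018 -0.0003]  shift after turn [0.0011 0.0018 0.0035]
```

View pics/s1.png

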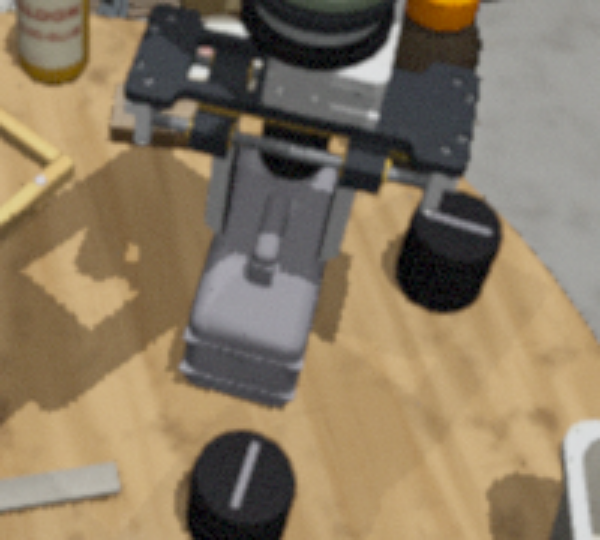

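The picture shows the fingers straddling the handle (about pixel (272,240)), with the cap beyond them untouched. I'll go 3 mm lower, shift slightly, and close.

```bash
python3 -m jog '[[[0.001,0.0015,0.003],[0,0,0],0.6],[[0,0,0],[0,0,0],0],[[0,0,0],[0,0,0],0],[[0,0,0],[0,0,0],0],[[0,0,0],[0,0,0],0]]' 45
python3 -m jog '[[[0,0,0],[0,0,0],0],[[0,0,0],[0,0,0],0],[[0,0,0],[0,0,0],0]]' 45
python3 - <<'E'
from h import *
to(.5045,-.1477,.106,np.pi+.028)
E
```

```text
time: 4.9
tcp_pos: [0.5041, -0.148, 0.2857]
tcp_rot: [-3.142, 0.0, -3.114]
wrist_force: [0.0, 0.7, -0.0]
finger_gap: 0.0278
time: 5.2
tcp_pos: [0.5041, -0.1482, 0.2856]
tcp_rot: [-3.141, 0.0, -3.114]
wrist_force: [-0.5, -1.0, -0.3]
finger_gap: 0.0137
t 5.2 tcp [ 0.5041 -0.1482  0.2856] rot [-3.1411  0.     -3.1144] j [-0.45  0.23  1.77 -0.    1.13 -2.05] gap 0.0137 F [-0.5 -1.  -0.3]
 turn [-0.0005  0.     -0.0008]  shift after turn [-0.0004  0.0005 -0.0008]
```

```bash
python3 -m jog '[[[0,0,-0.003],[0,0,0],0],[[0,0,-0.008],[0,0,0],0],[[0,0,-0.012],[0,0,0],0],[[0,0,-0.012],[0,0,0],0],[[0,0,-0.01],[0,0,0],0]]'
python3 - <<'E'
from h import *
# grip at canister x=-11 -> in cradle frame, canister yaw -.412
y=-.412; c=np.array([.5143,.0802])-.0115*np.array([np.cos(y),np.sin(y)]); print(c.round(4))
to(*c,.15,np.pi+y)
f=vision.grab_frame("wrist"); cv2.imwrite("pics/w2.png",f["frame"][:,:,::-1])
f=vision.grab_frame("scene"); cv2.imwrite("pics/s2.png",cv2.resize(f["frame"][200:380,300:500,::-1],None,fx=3,fy=3))
E
```

```text
time: 5.7
tcp_pos: [0.5043, -0.1481, 0.3323]
tcp_rot: [-3.141, 0.001, -3.114]
wrist_force: [0.2, -0.3, -4.9]
finger_gap: 0.0134
[0.5038 0.0848]
t 5.7 tcp [ 0.5043 -0.1481  0.3323] rot [-3.1409e+00  1.5000e-03 -3.1143e+00] j [-0.45  0.17  1.74  0.    1.23 -2.05] gap 0.0134 F [ 0.2 -0.3 -4.9]
 turn [-4.000e-04  1.600e-03  4.393e-01]  shift after turn [0.0938 0.2132 0.0019]
```

View pics/w2.png

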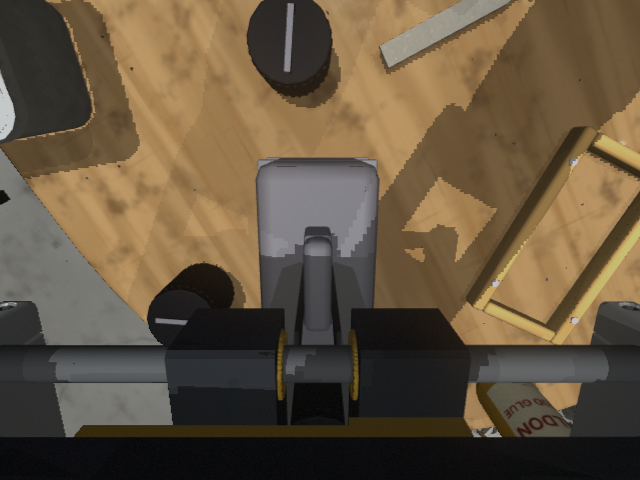

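View pics/s2.png

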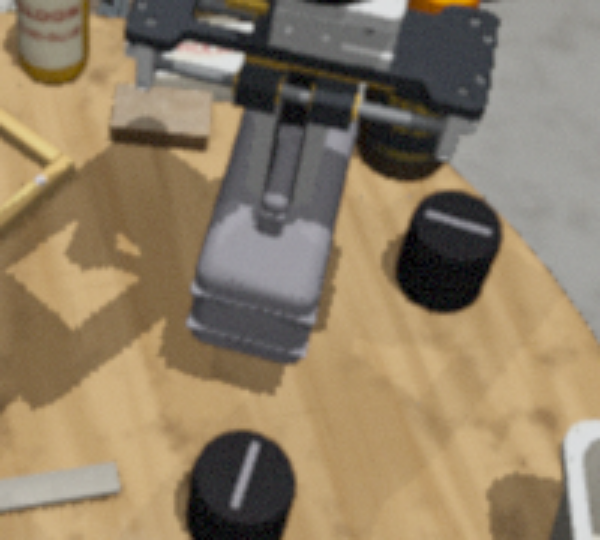

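```bash
python3 -m jog '[[[0,0,0],[0,0,0.08],0],[[0,0,0],[0,0,0.11],0],[[0,0,0],[0,0,0.11],0],[[0,0,0],[0,0,0.08],0],[[0,0,0],[0,0,0.059],0]]'
python3 -m jog '[[[0.0047,0.0107,0],[0,0,0],0],[[0.0094,0.0213,0],[0,0,0],0],[[0.0141,0.032,0],[0,0,0],0],[[0.0141,0.032,0],[0,0,0],0],[[0.0141,0.032,0],[0,0,0],0]]'
python3 -m jog '[[[0.0141,0.032,0],[0,0,0],0],[[0.0141,0.032,0],[0,0,0],0],[[0.0047,0.0107,0],[0,0,0],0],[[0.0045,0.0105,0],[0,0,0],0],[[0,0,0],[0,0,0],0]]'
python3 - <<'E'
from h import *
to(.5038,.0848,.15,np.pi-.412)
f=vision.grab_frame("wrist"); cv2.imwrite("pics/w3.png",f["frame"][:,:,::-1]);np.savez("w3.npz",P=f["pose"],K=f["camera_matrix"])
f=vision.grab_frame("top"); cv2.imwrite("pics/t3.png",cv2.resize(f["frame"][170:370,220:420,::-1],None,fx=3,fy=3))
E
```

```text
time: 6.3
tcp_pos: [0.5039, -0.1479, 0.3304]
tcp_rot: [3.142, -0.001, 2.727]
wrist_force: [0.3, 0.3, -4.0]
finger_gap: 0.0136
time: 6.8
tcp_pos: [0.5031, -0.0062, 0.3306]
tcp_rot: [3.141, -0.001, 2.731]
wrist_force: [-0.1, 0.6, -4.8]
finger_gap: 0.0136
time: 7.3
tcp_pos: [0.5032, 0.086, 0.3306]
tcp_rot: [3.141, -0.0, 2.732]
wrist_force: [0.5, -1.4, -5.3]
finger_gap: 0.0134
t 7.3 tcp [0.5032 0.086  0.3306] rot [ 3.1415e+00 -3.0000e-04  2.7319e+00] j [-0.    0.15  1.77  0.    1.22 -1.16] gap 0.0134 F [ 0.5 -1.4 -5.3]
 turn [ 0.0001 -0.0003  0.0023]  shift after turn [-0.001  -0.0008  0.0002]
```

View pics/w3.png

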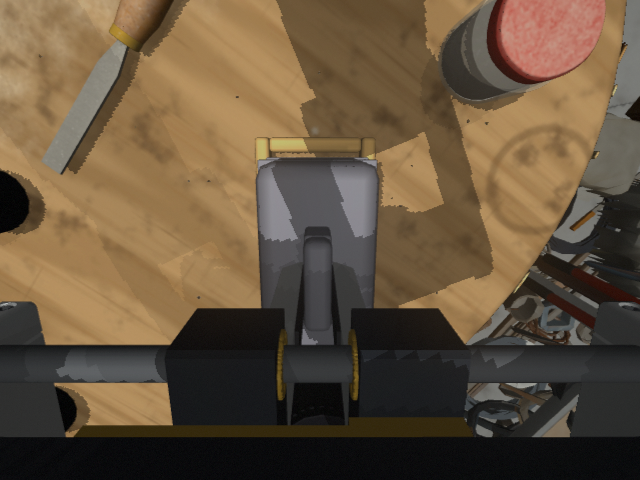

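View pics/t3.png

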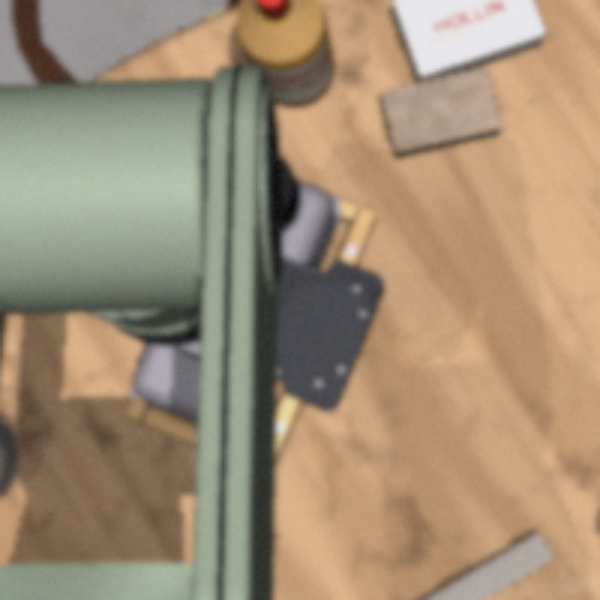

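Run:
```python
from h import *
a=cv2.imread("pics/w3.png"); cv2.imwrite("pics/w3c.png",cv2.resize(a[120:280,240:400],None,fx=3.7,fy=3.7,interpolation=cv2.INTER_CUBIC))
w=np.load("w3.npz");P,K=w["P"],w["K"]
y=-.412; C=np.array([[np.cos(y),np.sin(y)],[-np.sin(y),np.cos(y)]])
for n,u,v,z in [("rear",318,163,.125),("L",258,200,.125),("R",378,200,.125),("L2",262,290,.125),("R2",375,290,.125),("cr L",256,139,.02),("cr R",377,139,.02)]:
    print(n,(C@(ray(P,K,u,v,z)[:2]-[.5143,.0802])).round(4))
```

```text
rear [-0.0746  0.002 ]
L [-0.0546 -0.0308]
R [-0.0548  0.0348]
L2 [-0.0015 -0.0305]
R2 [-0.0017  0.0356]
cr L [-0.0882 -0.0486]
cr R [-0.0885  0.0504]
```

View pics/w3c.png

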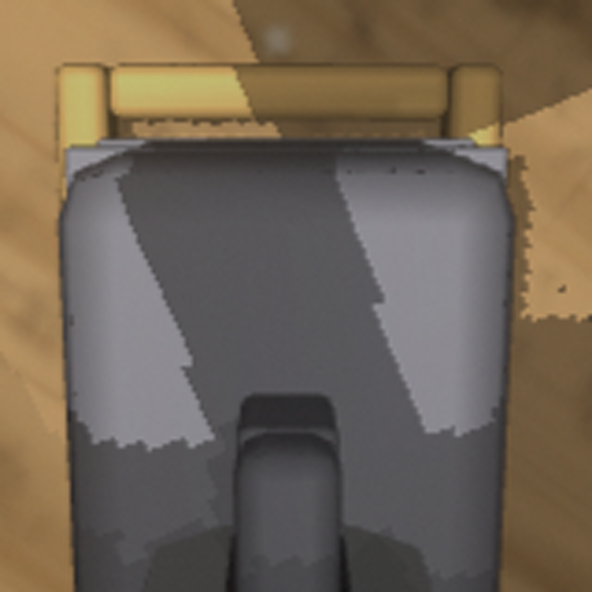

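```bash
python3 -m jog '[[[-0.0007,-0.0015,0],[0,0,0.002],0],[[0,0,0.008],[0,0,0],0],[[0,0,0.01],[0,0,0],0],[[0,0,0.005],[0,0,0],0],[[0,0,0],[0,0,0],0]]'
python3 -m jog '[[[0,0,0.006],[0,0,0],0],[[0,0,0.005],[0,0,0],0],[[0,0,0.004],[0,0,0],0],[[0,0,0],[0,0,0],0]]'
python3 - <<'E'
from h import *
to(.5038,.0848,.1055,np.pi-.412)
E
```

```text
time: 7.9
tcp_pos: [0.5028, 0.083, 0.3059]
tcp_rot: [-3.14, -0.003, 2.727]
wrist_force: [-1.3, 0.3, -5.4]
finger_gap: 0.0139
time: 8.3
tcp_pos: [0.5031, 0.0833, 0.2919]
tcp_rot: [-3.141, -0.001, 2.728]
wrist_force: [-0.1, -0.8, -4.3]
finger_gap: 0.0133
t 8.3 tcp [0.5031 0.0833 0.2919] rot [-3.1409e+00 -1.5000e-03  2.7279e+00] j [-0.01  0.2   1.81 -0.    1.14 -1.16] gap 0.0133 F [-0.1 -0.8 -4.3]
 turn [-0.0007 -0.0015 -0.0017]  shift after turn [-0.      0.0016  0.006 ]
```

```bash
python3 -m jog '[[[0,0,0.003],[0,0,0],0],[[0,0,0.002],[0,0,0],0],[[0,0,0.002],[0,0,0],0],[[0,0,0],[0,0,0],0]]'
python3 - <<'E'
from h import *
to(.5038,.0848,.1055,np.pi-.412)
E
```

```text
time: 8.7
tcp_pos: [0.5036, 0.0832, 0.2857]
tcp_rot: [3.142, 0.0, 2.728]
wrist_force: [0.1, 0.3, -4.7]
finger_gap: 0.0138
t 8.7 tcp [0.5036 0.0832 0.2857] rot [3.1415e+00 2.0000e-04 2.7277e+00] j [-0.01  0.2   1.81 -0.    1.13 -1.16] gap 0.0138 F [ 0.1  0.3 -4.7]
 turn [ 0.0001  0.0002 -0.0019]  shift after turn [ 0.0004  0.0015 -0.0002]
```

```bash
python3 -m jog '[[[0,0,0.001],[0,0,0],0],[[0,0,0],[0,0,0],0]]';python3 -m jog '[[[0,0,0.001],[0,0,0],0],[[0,0,0],[0,0,0],0]]'
```

```text
time: 8.9
tcp_pos: [0.5036, 0.0832, 0.2856]
tcp_rot: [-3.141, 0.0, 2.728]
wrist_force: [-3.8, -0.7, 3.7]
finger_gap: 0.0137
time: 9.1
tcp_pos: [0.5036, 0.0832, 0.2855]
tcp_rot: [-3.141, 0.0, 2.728]
wrist_force: [-6.1, -0.9, 10.5]
finger_gap: 0.0136
```

```bash
python3 -m jog '[[[0,0,-0.0015],[0,0,0],0],[[0,0,0],[0,0,0],0.55],[[0,0,0],[0,0,0],0.55],[[0,0,0],[0,0,0],0.55],[[0,0,0],[0,0,0],0.55]]'
python3 -m jog '[[[0,0,0],[0,0,0],0.55],[[0,0,-0.02],[0,0,0],0.55],[[0,0,-0.03],[0,0,0],0.55],[[0,0,-0.04],[0,0,0],0.55],[[0,0,-0.04],[0,0,0],0.55]]'
python3 - <<'E'
from h import *
to(.5638,.0584,.26,np.pi-.412)
f=vision.grab_frame("wrist"); cv2.imwrite("pics/w4.png",f["frame"][:,:,::-1]);np.savez("w4.npz",P=f["pose"],K=f["camera_matrix"])
f=vision.grab_frame("scene"); cv2.imwrite("pics/s4.png",cv2.resize(f["frame"][170:350,200:400,::-1],None,fx=3,fy=3))
E
```

```text
time: 9.6
tcp_pos: [0.5038, 0.0832, 0.2853]
tcp_rot: [3.141, 0.001, 2.728]
wrist_force: [-0.8, -1.1, -0.2]
finger_gap: 0.0425
time: 10.1
tcp_pos: [0.5032, 0.0832, 0.416]
tcp_rot: [-3.141, -0.001, 2.728]
wrist_force: [0.3, 0.7, 0.1]
finger_gap: 0.0521
t 10.1 tcp [0.5032 0.0832 0.416 ] rot [-3.1411e+00 -1.2000e-03  2.7278e+00] j [-0.01  0.06  1.68  0.    1.4  -1.16] gap 0.0521 F [0.3 0.7 0.1]
 turn [-0.0005 -0.0012 -0.0018]  shift after turn [-0.0655  0.0015 -0.0244]
```

View pics/w4.png

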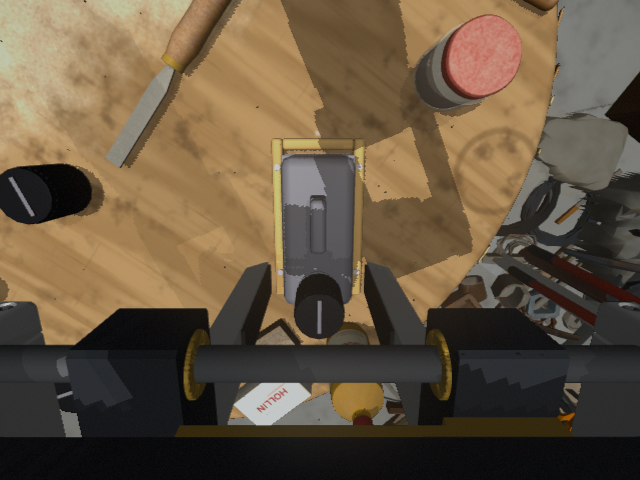

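View pics/s4.png

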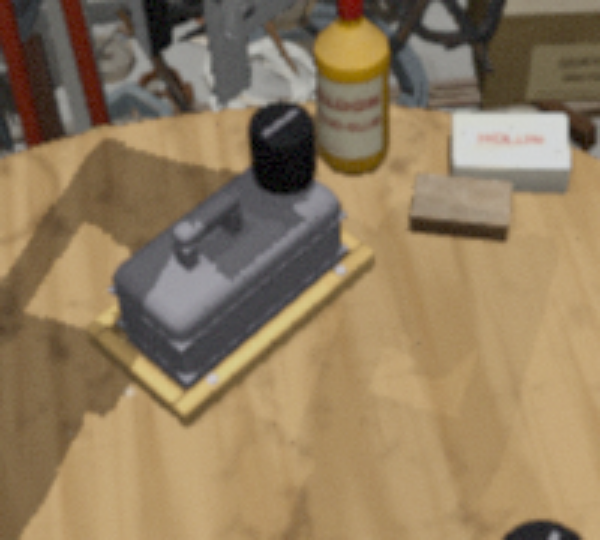

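Run:
```python
from h import *
w=np.load("w4.npz");P,K=w["P"],w["K"]
a=cv2.imread("pics/w4.png"); cv2.imwrite("pics/w4c.png",cv2.resize(a[130:345,250:380],None,fx=2.7,fy=2.7,interpolation=cv2.INTER_CUBIC))
y=-.412; C=np.array([[np.cos(y),np.sin(y)],[-np.sin(y),np.cos(y)]])
for n,u,v,z in [("cap",319.5,316,.138),("hand",318,226,.112),("rear",318,157,.08),("L",281,200,.08),("R",356,200,.08),("L2",284,280,.08),("R2",353,280,.08)]:
    r=ray(P,K,u,v,z);print(n,r.round(4),(C@(r[:2]-[.5143,.0802])).round(4))
f=vision.grab_frame("wrist")
for q in ("cap","cap_top"):
  for d in spotter.look_for("wrist",q): print(q,round(d["conf"],2),(f["pose"]@np.append(d["xyz"],1))[:3].round(4))
to(.5638,.0584,.16,2.12)
```

```text
cap [0.5646 0.0592 0.138 ] [0.0545 0.0009]
hand [0.4995 0.0864 0.112 ] [-0.016  -0.0003]
rear [0.4479 0.109  0.08  ] [-0.0724 -0.0002]
L [0.4699 0.0619 0.08  ] [-0.0334 -0.0346]
R [0.4979 0.1257 0.08  ] [-0.0333  0.0351]
L2 [0.5431 0.0307 0.08  ] [ 0.0462 -0.0338]
R2 [0.5704 0.0931 0.08  ] [0.0463 0.0343]
cap 0.86 [0.5588 0.0612 0.1395]
cap 0.67 [ 0.3704 -0.1549  0.0598]
cap 0.58 [ 0.5801 -0.2655  0.0639]
cap_top 0.87 [ 0.3714 -0.1556  0.0613]
cap_top 0.76 [0.5538 0.0571 0.1421]
cap_top 0.61 [ 0.5818 -0.2629  0.0613]
t 10.35 tcp [0.5032 0.0833 0.4146] rot [-3.1414e+00 -6.0000e-04  2.7278e+00] j [-0.01  0.06  1.69  0.    1.4  -1.16] gap 0.0518 F [-0.5 -0.1 -0.3]
 turn [-4.000e-04 -5.000e-04  6.078e-01]  shift after turn [-0.0528  0.0387  0.0742]
```

View pics/w4c.png

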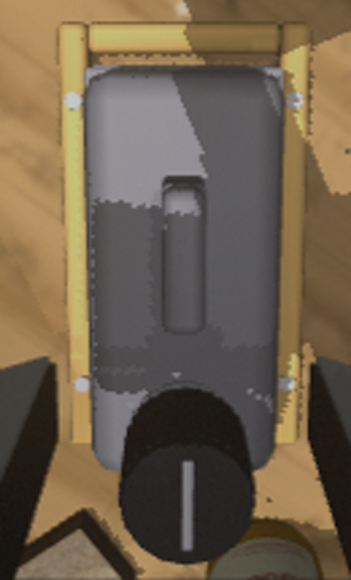

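The canister is seated in the cradle within 1 mm. The cap's axis is at about (0.564, 0.0587).

```bash
python3 -m jog '[[[0,0,0],[0,0,0.122],0.75],[[0,0,0],[0,0,0.122],0.75],[[0,0,0],[0,0,0.122],0.75],[[0,0,0],[0,0,0.121],0.75],[[0,0,0],[0,0,0.121],0.75]]'
python3 -m jog '[[[-0.026,0.019,0],[0,0,0],0.75],[[-0.0268,0.0197,0],[0,0,0],0.75],[[0,0,0.037],[0,0,0],0.75],[[0,0,0.037],[0,0,0],0.75],[[0,0,0],[0,0,0],0.75]]'
python3 - <<'E'
from h import *
to(.5641,.0587,.122,2.12)
f=vision.grab_frame("wrist"); cv2.imwrite("pics/w5.png",f["frame"][:,:,::-1])
E
```

```text
time: 10.85
tcp_pos: [0.5028, 0.0832, 0.4124]
tcp_rot: [-3.137, -0.003, 2.115]
wrist_force: [0.3, -0.6, 0.7]
finger_gap: 0.0704
time: 11.35
tcp_pos: [0.5608, 0.0583, 0.3328]
tcp_rot: [-3.127, -0.01, 2.119]
wrist_force: [-0.7, 0.6, -1.6]
finger_gap: 0.0704
t 11.35 tcp [0.5608 0.0583 0.3328] rot [-3.1274 -0.0096  2.1194] j [-0.05  0.26  1.64 -0.    1.27 -0.6 ] gap 0.0704 F [-0.7  0.6 -1.6]
 turn [-0.0142 -0.0096 -0.0006]  shift after turn [-0.0014  0.003   0.0304]
```

View pics/w5.png

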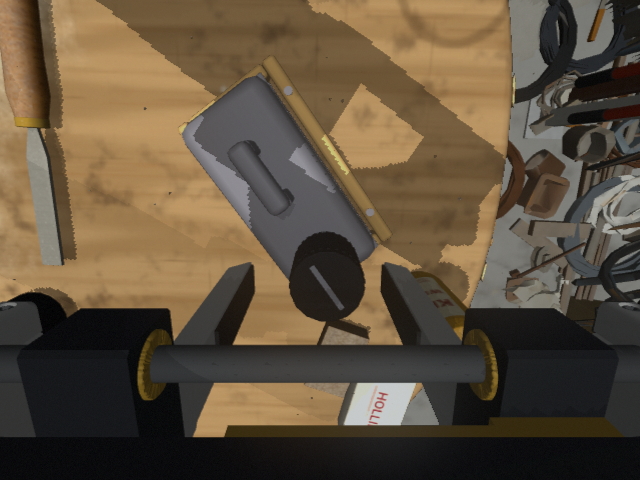

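```bash
python3 -m jog '[[[0,0,0],[0,0,0],0.75],[[0,0,0],[0,0,0],0.75]]'
python3 - <<'E'
from h import *
to(.5641,.0587,.122,2.12)
f=vision.grab_frame("wrist"); cv2.imwrite("pics/w6.png",f["frame"][:,:,::-1]); P,K=f["pose"],f["camera_matrix"]
cv2.imwrite("pics/w6c.png",cv2.resize(f["frame"][210:350,230:410,::-1],None,fx=4,fy=4,interpolation=cv2.INTER_CUBIC)); print(proj(P,K,[.5641,.0587,.138])); np.savez("w6.npz",P=P,K=K)
E
```

```text
time: 11.6
tcp_pos: [0.5647, 0.0585, 0.3432]
tcp_rot: [3.139, 0.002, 2.12]
wrist_force: [-1.3, 0.5, 0.9]
finger_gap: 0.0704
t 11.6 tcp [0.5647 0.0585 0.3432] rot [3.1387e+00 1.9000e-03 2.1200e+00] j [-0.05  0.25  1.62  0.    1.27 -0.6 ] gap 0.0704 F [-1.3  0.5  0.9]
 turn [0.0029 0.0019 0.    ]  shift after turn [ 0.0005 -0.0004  0.0408]
[313.77879408 272.2390925 ]
```

View pics/w6c.png

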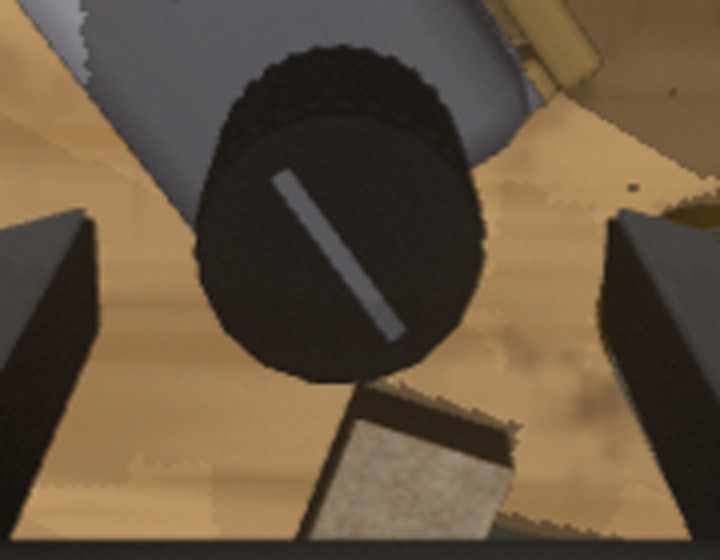

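```bash
python3 -m jog '[[[0,-0.001,0.01],[0,0,0],0.75],[[0,0,0.015],[0,0,0],0.75],[[0,0,0.011],[0,0,0],0.75],[[0,0,0.005],[0,0,0],0.75],[[0,0,0],[0,0,0],0.75]]'
python3 -m jog '[[[0,0,0],[0,0,0],0.75],[[0,0,0],[0,0,0],0.75]]'
python3 - <<'E'
from h import *
to(.5641,.0587,.122,2.12)
E
```

```text
time: 12.15
tcp_pos: [0.5625, 0.0579, 0.2983]
tcp_rot: [-3.139, -0.002, 2.12]
wrist_force: [-0.1, -0.3, 0.3]
finger_gap: 0.0703
time: 12.35
tcp_pos: [0.5635, 0.0579, 0.3006]
tcp_rot: [3.141, 0.001, 2.12]
wrist_force: [0.0, 0.3, -0.1]
finger_gap: 0.0708
t 12.35 tcp [0.5635 0.0579 0.3006] rot [3.1407e+00 6.0000e-04 2.1198e+00] j [-0.05  0.29  1.66 -0.    1.18 -0.6 ] gap 0.0708 F [ 0.   0.3 -0.1]
 turn [ 0.0009  0.0006 -0.0002]  shift after turn [ 0.0004  0.0009 -0.0018]
```

Grasp height is 0.120. Now I'll close on the cap.

```bash
python3 -m jog '[[[0,0,0],[0,0,0],0],[[0,0,0],[0,0,0],0],[[0,0,0],[0,0,0],0],[[0,0,0],[0,0,0],0]]' 45; python3 -m jog '[[[0,0,0],[0,0,0],0],[[0,0,0],[0,0,0],0]]'
python3 -m jog '[[[0,0,0.003],[0,0,0],0],[[0,0,0.003],[0,0,0],0],[[0,0,0],[0,0,0],0]]'
```

```text
time: 12.75
tcp_pos: [0.5632, 0.0579, 0.3003]
tcp_rot: [3.141, 0.0, 2.12]
wrist_force: [-0.1, 0.2, 0.5]
finger_gap: 0.0419
time: 12.95
tcp_pos: [0.5633, 0.0579, 0.3003]
tcp_rot: [3.141, 0.0, 2.12]
wrist_force: [0.1, 1.4, 1.6]
finger_gap: 0.0416
time: 13.25
tcp_pos: [0.5634, 0.0579, 0.296]
tcp_rot: [3.141, 0.0, 2.12]
wrist_force: [-5.0, 0.1, 11.6]
finger_gap: 0.0418
```

```bash
python3 -m jog '[[[0,0,0.002],[0,0,0],0],[[0,0,0.0015],[0,0,0],0],[[0,0,0],[0,0,0],0]]'
```

```text
time: 13.55
tcp_pos: [0.5635, 0.0579, 0.2933]
tcp_rot: [3.141, 0.001, 2.12]
wrist_force: [-5.6, 1.2, 13.7]
finger_gap: 0.0415
```

```bash
python3 -m jog '[[[0,0,0.0005],[0,0,-0.06],0],[[0,0,0],[0,0,-0.08],0],[[0,0,0],[0,0,-0.08],0],[[0,0,0],[0,0,-0.08],0],[[0,0,0],[0,0,0],0]]'; python3 -c "
from h import *
s=ctrl.state();print(s['wrist_force'].round(1),s['torque'].round(2),s['tcp_rot'])"
```

```text
time: 14.05
tcp_pos: [0.5641, 0.058, 0.2936]
tcp_rot: [3.139, 0.003, 2.421]
wrist_force: [-3.0, 0.3, 14.0]
finger_gap: 0.0416
[-3.   0.3 14. ] [0.03 0.82 0.05] [3.13933690e+00 2.69065989e-03 2.42120137e+00]
```

```bash
python3 -m jog '[[[0,0,0.0003],[0,0,-0.09],0],[[0,0,0],[0,0,-0.09],0],[[0,0,0],[0,0,-0.09],0],[[0,0,0],[0,0,-0.09],0],[[0,0,0],[0,0,-0.09],0]]'; python3 -m jog '[[[0,0,0],[0,0,-0.09],0],[[0,0,0],[0,0,-0.09],0],[[0,0,0],[0,0,-0.09],0],[[0,0,0],[0,0,-0.09],0],[[0,0,0],[0,0,-0.09],0]]';  python3 -m jog '[[[0,0,0],[0,0,-0.02],0],[[0,0,0],[0,0,0],0]]'; python3 -c "
from h import *
s=ctrl.state();print(s['wrist_force'].round(1),s['torque'].round(2),s['tcp_rot'])
f=vision.grab_frame('wrist'); cv2.imwrite('pics/w7.png',f['frame'][:,:,::-1])"
```

```text
time: 14.55
tcp_pos: [0.564, 0.0578, 0.2932]
tcp_rot: [3.141, 0.003, 2.873]
wrist_force: [-5.0, -0.3, 15.0]
finger_gap: 0.0417
time: 15.05
tcp_pos: [0.564, 0.0576, 0.2932]
tcp_rot: [-3.14, 0.002, -2.96]
wrist_force: [-4.2, -1.0, 14.7]
finger_gap: 0.0416
time: 15.25
tcp_pos: [0.564, 0.0576, 0.2932]
tcp_rot: [-3.14, 0.003, -2.943]
wrist_force: [-5.0, -1.6, 14.3]
finger_gap: 0.0416
[-5.  -1.6 14.3] [-0.1   0.93 -0.09] [-3.14003422e+00  2.51093464e-03 -2.94298163e+00]
```

View pics/w7.png

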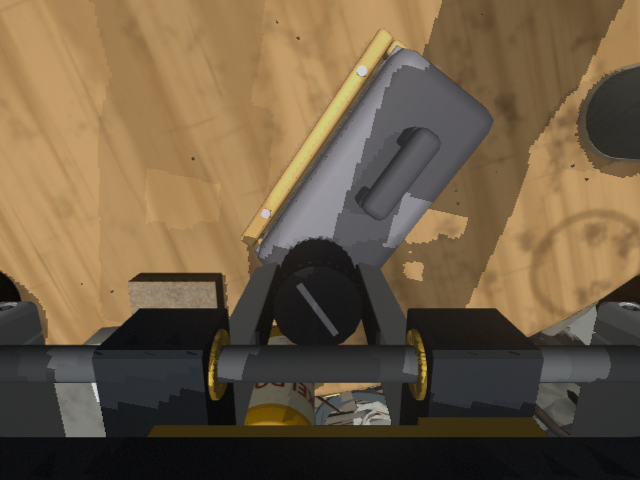

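The cap turned 70° with the gripper: its mark still has the same slant in the picture while the canister's direction changed. Now I'll lift slowly.

```bash
python3 -m jog '[[[0,0,-0.004],[0,0,0],0],[[0,0,-0.004],[0,0,0],0],[[0,0,-0.003],[0,0,0],0],[[0,0,0],[0,0,0],0]]'; python3 -m jog '[[[0,0,-0.004],[0,0,0],0],[[0,0,-0.004],[0,0,0],0],[[0,0,0],[0,0,0],0]]'
```

```text
time: 15.7
tcp_pos: [0.5633, 0.0577, 0.3011]
tcp_rot: [-3.141, 0.0, -2.943]
wrist_force: [-0.4, -1.6, 0.6]
finger_gap: 0.0415
time: 16.0
tcp_pos: [0.5633, 0.0579, 0.3091]
tcp_rot: [-3.141, -0.0, -2.943]
wrist_force: [-0.7, -0.8, 0.6]
finger_gap: 0.0415
```

```bash
python3 -m jog '[[[0,0,-0.006],[0,0,0],0],[[0,0,-0.01],[0,0,0],0],[[0,0,-0.015],[0,0,0],0],[[0,0,-0.015],[0,0,0],0],[[0,0,-0.01],[0,0,0],0]]'; python3 -c "
from h import *
to(.49,-.09,.10,np.pi+.2)
f=vision.grab_frame('wrist'); cv2.imwrite('pics/w8.png',f['frame'][:,:,::-1])
f=vision.grab_frame('scene'); cv2.imwrite('pics/s8.png',f['frame'][:,:,::-1])"
```

```text
time: 16.5
tcp_pos: [0.5637, 0.0579, 0.3676]
tcp_rot: [-3.141, 0.003, -2.943]
wrist_force: [-0.2, -0.6, -0.4]
finger_gap: 0.0417
t 16.5 tcp [0.5637 0.0579 0.3676] rot [-3.1409  0.0033 -2.9433] j [-0.05  0.22  1.6   0.    1.31 -1.82] gap 0.0417 F [-0.2 -0.6 -0.4]
 turn [-0.0007  0.0033 -0.0017]  shift after turn [ 0.1016 -0.1304  0.0872]
```

View pics/w8.png

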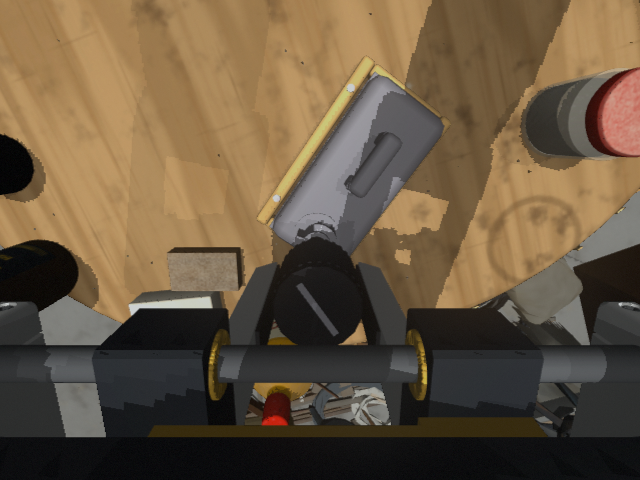

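View pics/s8.png

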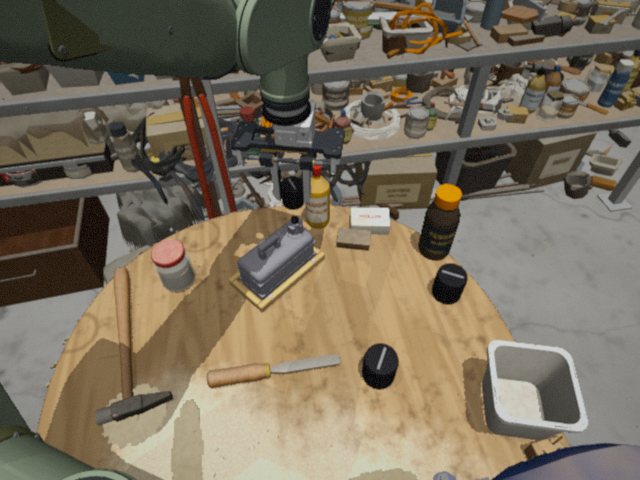

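The cap is off and in the gripper; the bare neck shows at wrist pixel (318,225), and the canister is still in the cradle. I'll take the cap to the free spot at about (0.49,-0.09).

```bash
python3 -m jog '[[[0.012,-0.016,0],[0,0,0],0],[[0.025,-0.032,0],[0,0,0],0],[[0.025,-0.032,0],[0,0,0],0],[[0.025,-0.032,0],[0,0,0],0],[[0.0146,-0.0184,0],[0,0,0],0]]'; python3 -m jog '[[[0,0,0.02],[0,0,0],0],[[0,0,0.04],[0,0,0],0],[[0,0,0.04],[0,0,0],0],[[0,0,0.02],[0,0,0],0],[[0,0,0],[0,0,0],0]]'; python3 -m jog '[[[0,0,0],[0,0,0],0],[[0,0,0],[0,0,0],0]]'
python3 -c "
from h import *
to(.49,-.09,.0289,-2.943)
f=vision.grab_frame('scene'); cv2.imwrite('pics/s9.png',cv2.resize(f['frame'][200:380,270:470,::-1],None,fx=3,fy=3))"
```

```text
time: 17.1
tcp_pos: [0.4879, -0.0918, 0.3644]
tcp_rot: [-3.141, -0.001, -2.945]
wrist_force: [1.4, 0.4, 0.6]
finger_gap: 0.0415
time: 17.6
tcp_pos: [0.4871, -0.0893, 0.2411]
tcp_rot: [3.137, -0.008, -2.944]
wrist_force: [0.4, -0.0, -0.6]
finger_gap: 0.0414
time: 17.8
tcp_pos: [0.4902, -0.0902, 0.2465]
tcp_rot: [-3.14, 0.003, -2.943]
wrist_force: [0.2, -0.4, -0.2]
finger_gap: 0.0413
t 17.8 tcp [ 0.4902 -0.0902  0.2465] rot [-3.1399e+00  2.7000e-03 -2.9432e+00] j [-0.36  0.24  1.86  0.    1.03 -2.13] gap 0.0413 F [ 0.2 -0.4 -0.2]
 turn [-0.0017  0.0027 -0.0002]  shift after turn [0.0002 0.0003 0.0372]
```

View pics/s9.png

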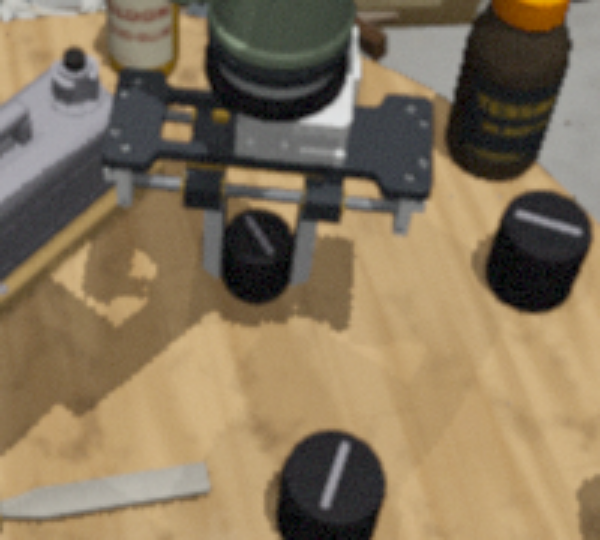

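```bash
python3 -m jog '[[[0,0,0.01],[0,0,0],0],[[0,0,0.013],[0,0,0],0],[[0,0,0.007],[0,0,0],0],[[0,0,0.003],[0,0,0],0],[[0,0,0],[0,0,0],0]]'; python3 -m jog '[[[0,0,0.002],[0,0,0],0],[[0,0,0],[0,0,0],0],[[0,0,0],[0,0,0],0]]'
```

```text
time: 18.35
tcp_pos: [0.4888, -0.0898, 0.2109]
tcp_rot: [3.141, -0.002, -2.943]
wrist_force: [0.2, 0.4, -1.0]
finger_gap: 0.0417
time: 18.65
tcp_pos: [0.4895, -0.09, 0.2101]
tcp_rot: [-3.141, 0.001, -2.943]
wrist_force: [0.4, -0.2, -0.2]
finger_gap: 0.0415
```

```bash
python3 -m jog '[[[0,0,0.001],[0,0,0],0],[[0,0,0],[0,0,0],0]]'; python3 -m jog '[[[0,0,0.001],[0,0,0],0],[[0,0,0],[0,0,0],0]]'
```

```text
time: 18.85
tcp_pos: [0.4896, -0.0901, 0.2094]
tcp_rot: [-3.141, 0.001, -2.943]
wrist_force: [-1.6, 0.2, 2.5]
finger_gap: 0.0419
time: 19.05
tcp_pos: [0.4898, -0.0901, 0.2093]
tcp_rot: [-3.141, 0.001, -2.943]
wrist_force: [-2.9, 1.4, 9.5]
finger_gap: 0.0417
```

The cap is on the bench (contact at z 0.2093, as predicted). Now I'll ease the press, open, and retreat.

```bash
python3 -m jog '[[[0,0,-0.0015],[0,0,0],0],[[0,0,0],[0,0,0],0.75],[[0,0,0],[0,0,0],0.75],[[0,0,0],[0,0,0],0.75],[[0,0,0],[0,0,0],0.75]]'; python3 -m jog '[[[0,0,-0.02],[0,0,0],0.75],[[0,0,-0.03],[0,0,0],0.75],[[0,0,-0.04],[0,0,0],0.75],[[0,0,-0.04],[0,0,0],0.75],[[0,0,-0.03],[0,0,0],0.75]]';python3 -m jog '[[[0.02,0,0],[0,0,0],0.75],[[0.03,0,0],[0,0,0],0.75],[[0,0,0],[0,0,0],0.75],[[0,0,0],[0,0,0],0.75]]'
python3 -c "
from h import *
for n in ('wrist','top'):
  f=vision.grab_frame(n); cv2.imwrite('pics/%sA.png'%n,f['frame'][:,:,::-1])
  for q in ('cap','canister','canister_neck'):
    for d in spotter.look_for(n,q): print(n,q,round(d['conf'],2),(f['pose']@np.append(d['xyz'],1))[:3].round(3))
f=vision.grab_frame('scene'); cv2.imwrite('pics/s10.png',f['frame'][:,:,::-1])"
```

```text
time: 19.55
tcp_pos: [0.4892, -0.0899, 0.2091]
tcp_rot: [3.141, -0.0, -2.943]
wrist_force: [0.7, -0.2, -0.1]
finger_gap: 0.0685
time: 20.05
tcp_pos: [0.4895, -0.09, 0.3719]
tcp_rot: [-3.14, 0.002, -2.943]
wrist_force: [-0.4, -0.3, 0.5]
finger_gap: 0.0704
time: 20.45
tcp_pos: [0.4401, -0.0999, 0.3693]
tcp_rot: [-3.141, 0.001, -2.944]
wrist_force: [1.1, 0.3, 0.7]
finger_gap: 0.0706
wrist cap 0.96 [ 0.364 -0.17   0.062]
wrist cap 0.84 [ 0.546 -0.246  0.026]
wrist cap 0.61 [ 0.487 -0.091  0.05 ]
wrist cap 0.56 [ 0.672 -0.08   0.022]
wrist canister 0.65 [0.455 0.068 0.068]
wrist canister_neck 0.88 [0.463 0.071 0.068]
top cap 0.68 [ 0.573 -0.249  0.062]
top cap 0.63 [ 0.37  -0.166  0.061]
top canister 0.58 [0.515 0.079 0.078]
top canister_neck 0.8 [0.515 0.075 0.079]
```

View pics/wristA.png

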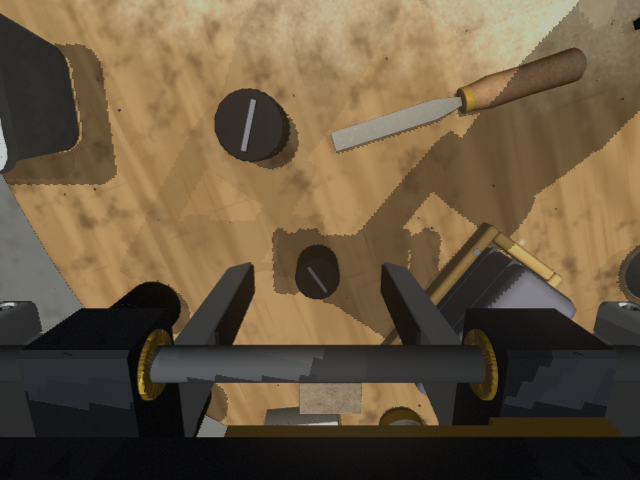

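View pics/s10.png

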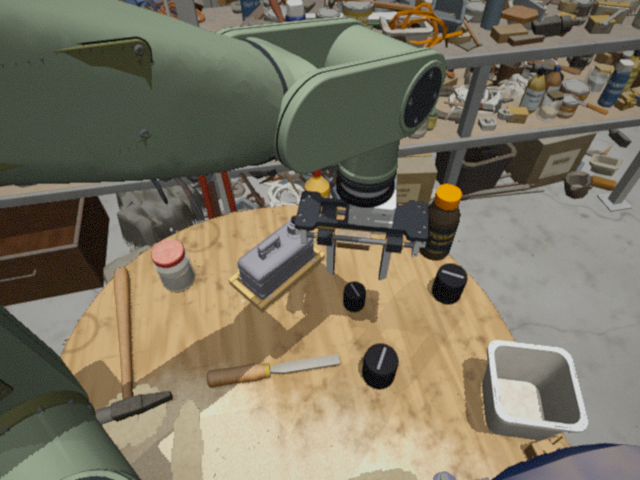

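The scene picture shows the cap upright on the bench at (354,296), with its mark on top. The canister is in the cradle at (277,262), the gripper is clear, and nothing else has moved. Handing in.

```bash
python3 -c "
from workcell import ticket,ctrl
print(ctrl.state()['joint_vel'].round(3)); print(ticket.hand_in())"
```

```text
[-0.002 -0.005  0.005  0.001  0.001  0.   ]
the job is handed in; nothing more can be done
None
```

The canister stands open in the cradle, and its cap stands right way up on the bench at about (0.49, -0.09). I handed the job in at about 21 s of the 70 s allowed; no verdict comes back.

- **Canister:** I carried it by its handle and set it in the cradle. The released canister measured within about 1 mm of the cradle's centre; its rear edge alone read 2.6 mm off. The tool was at the same height when it touched down as at pick-up, so it is fully down.
- **Cap:** I pressed it about 7 mm down (roughly 14–15 N), turned it 70° anticlockwise and lifted it off with no pull on the canister. I lowered it until it touched the bench at the predicted height, then opened the fingers.
- **Last checks:** the wrist and scene pictures show the cap upright, the canister still in the cradle and the gripper clear. The other things look unmoved, checked by eye only.
- **Disagreements:** the wrist detector placed the cap where I set it, but with only 0.61 confidence. The top camera did not report it and found only the two larger loose caps. The wrist detector also reported a false cap at about (0.67, -0.08).

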